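# Reset the sprung follower of the mini-plate caddy

### The arm

A 6-joint arm with a two-finger parallel gripper is mounted at the origin on the work surface. World frame = base frame: x ahead of the robot, y to its left, z up, the work surface at z = 0. Lengths are in mm, angles in rad, forces in N, time in s.
With the tool pointing down it reaches from about 400 to 825 mm from the base axis. Payload 7 kg.
Tool frame: the origin (TCP) lies midway between the tips of the shut fingers; the grasp point (between the pads) lies 19 mm behind it; z points along the fingers, y is the direction in which the jaws open and shut (so a half turn about z gives the same grasp; the last joint's range is limited). The gripper opens to 88 mm and grips with 3 to 60 N. Pads are 19 mm wide; open, the fingers measure 130 mm over their backs; the gripper's body (78 mm by 193 mm) begins 47 mm behind the grasp point.
Start: joints at [1.468, 0.359, 0.012, 0, -1.224, -0.288], TCP at [257.133, 624.082, 226.561] pointing down, gripper open.
Joint ranges: [-3.07, 3.07], [-1.43, 2.12], [-1.02, 1.25], [-3.03, 1.67], [-3.05, -0], [-3.03, 3.03]. Speed limits (rad/s): [2.39, 2.39, 3.01, 3.14, 3.14, 3.14].

### API

Orientations are given as a unit quaternion [x, y, z, w].
In Python, from cell import state, capture, hand_in gives the robot as it stands. The module is installed in compiled form; this text tells all that it offers.
- The arm moves only by the tool apply_moves, never from a script. Its argument "plan" is a list of rows, each a list of 7 numbers: the shift along the tool's x, y, z in units of 30 mm (1.0 is 30 mm), then the turn, a rotation vector about the tool's x, y, z in units of 6 degrees (1.0 is 6 degrees), then the gripper's target within -1 to 1 (shut at 1, half-way at 0, fully open at -1). In form: [[x, y, z, ax, ay, az, grip], ...]. A call has 1 to 20 rows; each row shifts and turns the commanded pose from where the row before left it, along the tool's axes as they then stand; what a row does not reach is not made up. A row lasts 1/12 s, in which the tool goes at most 41.7 mm and 7.16 degrees, less where a joint would pass 70% of its speed; a pose out of reach is approached as far as the arm can. A call is refused whole if a number of a shift passes 1 or a number of a turn 1, either way. A call with a gripper value outside its range is refused whole. The fingers move at their own pace and stop on an object; the grip force is fixed at half the most. Time passes only in rows, so rows that do not move let the fingers close. It gives the time, the measured TCP pose, the force and the opening at its end, in the units of the state.
- state(): the state, without advancing time (a new reading comes with each control period).
- capture(name): name is "scene" or "top" or "wrist"; returns a dict with "img" (400x640x3 uint8, red, green, blue), "fov_y" (degrees; the focal length in pixels is half the picture's height over the tangent of half this angle, whatever the lens; pixels are square), "cx", "cy" (the principal point, pixels), "pose" (4x4, takes a point from camera to world coordinates). Camera axes: x right, y down, z forward; pixel columns grow to the right and rows downward; lengths in mm; the calibration is good to about 2 mm. A picture is of the moment at which its call begins. There is no depth.
- hand_in(): hands the job in, once; it reports no verdict.
The state is a dict: "time_s": time; "joint_pos": joint angles; "qd": joint speeds; "joint_efforts": joint torques, N m; "position": TCP position; "tool_rot": TCP orientation; "force": force on the tool from outside, world axes, zero at the start; "ft_torque": the same for the moment, N m; "gripper_width": finger opening in mm.
Only numpy, scipy, OpenCV 4.12 (cv2) and the standard library are available. Lean on these libraries where they do the work, as an engineer would, in place of code of your own. Each camera call takes 0.05 s, during which the arm holds its last target. There are 200 camera calls.

### The job

The sprung follower inside the round white caddy has crept up and sits crooked: take the wooden-handled tamper out of its ceramic dish and press the follower squarely down with the tamper's flat foot until it bottoms out level on its stop, bearing on it firmly there for a second but never ramming it. Then take the tamper out and stand it gently upright in its dish again, and leave everything else on the shelf where it is.

Things in the scene. Friction and masses are not known exactly. Their poses are not given: they have to be found in the camera images.
- tamper: Round tamper, 122 mm tall, 0.25 to 0.5 kg, standing in the dish. Flat steel foot 56 mm across and 14 mm thick; thin neck 24 mm across from 14 to 70 mm up; wooden collar 40 mm across from 70 to 76 mm; straight wooden handle to grip, 28 mm across, from 76 to 122 mm. Origin: centre of the foot's flat underside; z up along the handle.
- dish: Loose white ceramic dish, 114 mm across, 16 mm high; flat inner floor about 88 mm across, 6 mm above its underside. The tamper starts in it and goes back into it, foot flat on the floor, near the middle. Origin: centre of its underside.
- caddy: White plastic caddy fixed to the shelf: round upright tub, 82 mm across (95 mm at its foot), 84 mm high, open top, straight bore 62 mm across (3 mm to spare round the tamper's foot). Origin: centre of its underside, z up. Its follower's hidden stop varies: bottomed, the follower's top face is 20 to 46 mm above this origin; find it by feel.
- follower: Dark steel disc 59 mm across filling the bore, 4 to 56 mm below the rim, tilted up to 4 degrees. Origin: centre of its top face, z its normal. A flat face pressed on it first rocks it level (2 N), then it slides down at 4 to 9 N and stays where left (brake). 8 to 34 mm down it meets its stop and resistance climbs steeply: bottomed firmly means 16 N or more; over 28 N breaks it.
- plate_a: Steel mini plate lying flat, a disc 90 mm across and 11 mm thick with a 28 mm hole. Bystander. Origin: centre of its underside.
- plate_b: A second, equal steel mini plate. Bystander. Origin: centre of its underside.
- kettlebell: Orange kettlebell, 4 kg, 140 mm across and 200 mm tall. Bystander. Origin: centre of its underside.
- ball_center (a point): Centre of the wooden massage ball, 64 mm across, sitting in a cork ring. Bystander.
- polish_tin: Flat dark steel shoe-polish tin, 72 mm across, 26 mm high. Bystander. Origin: centre of its underside.
- shoe_brush: Shoe brush with a wooden handle, lying flat, 190 mm long. Bystander. Origin: underside, near the middle.
- key_bowl: Small blue ceramic bowl, 100 mm across, 45 mm high. Bystander. Origin: centre of its underside.
Mind the look-alikes: they are no part of the job. What is meant by the caddy is not pink, red or yellow, and is the smaller of those in its own colour.

How it is judged (in metres and radians):
On the way, in this order (a step that is already met when the one before it is completed fails the run):
1. the tamper is lifted out of the dish (z of tamper in the frame of dish above 0.03 m and contact force between tamper and dish below 0.1 N), for 0.1 s.
2. the tamper, in the bore (within 6 mm of its axis), bears on the follower with 16 N or more for 0.5 s, the follower within 3 degrees of level and at most 48 mm above the caddy's underside (contact force between tamper and follower above 16 N and angle between follower's own z axis and vertical below 0.05 rad and horizontal distance between tamper and caddy below 0.006 m and z of follower in the frame of caddy below 0.048 m), for 0.5 s.
At the end, for the whole second after the job is handed in: The follower stays down (at least 6 mm below where it started, top face at most 48 mm above the caddy's underside) and level within 3 degrees, and the tamper stands released, at rest and upright (within 3 degrees) with its foot on the dish's floor, within 22 mm of the dish's centre (distance of follower from where it was at the start of the episode above 0.006 m and z of follower in the frame of caddy below 0.048 m and angle between each of follower, tamper, dish's own z axis and vertical below 0.05 rad and horizontal distance between tamper and dish below 0.022 m and z of tamper in the frame of dish between 0.004 and 0.009 m and linear speed of each of tamper, dish below 0.02 m/s); the robot touches nothing.
It fails at once if the tamper bears on the follower with more than 28 N (contact force between tamper and follower above 28 N).
It fails at once if the robot itself touches the follower (contact force between any of the fingers, the arm and follower above 1 N).
It fails at once if the tamper is dropped or driven into the dish (over 45 N) (contact force between tamper and dish above 45 N).
It fails at once if the dish is shifted by more than 40 mm (distance of dish from where it was at the start of the episode above 0.04 m).
It fails at once if a bystander is shifted by more than 20 mm (distance of any of plate_a, plate_b, kettlebell, ball_center, polish_tin, shoe_brush, key_bowl from where it was at the start of the episode above 0.02 m).
It also fails if it takes over 64 s, if anything falls off the work surface, if the arm or the gripper's body presses on something with over 40 N, if the wrist force passes 120 N, or if a joint passes its speed limit or range.

## Working session

There is one attempt and no reset: what is moved stays moved. The work goes in short steps, Python scripts to look and compute and a tool call to move; the robot and the scene stay as the last step left them, time stands still between calls to the robot, and variables do not carry over. Pictures are saved under pics/ and viewed, about 8 in all and at most 12, crops included, and the job is handed in when it is done.

Besides the shell and the picture viewer there is one more tool, called after ">>>" as name([rows], argument=value, ...), one row to a line, values as JSON. apply_moves: Moves the arm, as the interface text tells. Its arguments: {"type":"object","properties":{"plan":{"type":"array","items":{"type":"array","items":{"type":"number"}}}},"required":["plan"]}

```bash
mkdir -p pics; cat > h.py <<'E'
import numpy as np, cv2
from cell import state, capture, hand_in
def shot(n,f):
    c=capture(n); cv2.imwrite(f'pics/{f}.png',cv2.cvtColor(c['img'],cv2.COLOR_RGB2BGR))
    np.savez(f'pics/{f}.npz',**c); return c
def load(f): return np.load(f'pics/{f}.npz')
def foc(c): return 200/np.tan(np.radians(float(c['fov_y']))/2)
def pt(c,u,v,z):
    f=foc(c);d=c['pose'][:3,:3]@np.array([(u-c['cx'])/f,(v-c['cy'])/f,1]);o=c['pose'][:3,3]
    return (o+d*(z-o[2])/d[2]).round(1)
def proj(c,p):
    q=c['pose'][:3,:3].T@(np.array(p)-c['pose'][:3,3]);f=foc(c)
    return (f*q[0]/q[2]+c['cx']).round(1),(f*q[1]/q[2]+c['cy']).round(1)
E
python3 - <<'E'
from h import *
for n in ('scene','top','wrist'):
    c=shot(n,n+'0'); print(n,c['fov_y'],c['cx'],c['cy'],c['pose'].round(2).tolist())
print(state())
E
```

```text
scene 49.4019350908593 315.34794536706335 196.12103350025467 [[-0.86, 0.31, -0.41, 1060.77], [0.51, 0.53, -0.68, 980.4], [0.0, -0.79, -0.61, 935.95], [0.0, 0.0, 0.0, 1.0]]
top 46.513351675722504 322.0372379599369 201.69660345640077 [[0.01, -1.0, 0.05, 388.41], [-1.0, -0.01, 0.0, 39.24], [-0.0, -0.05, -1.0, 1546.46], [0.0, 0.0, 0.0, 1.0]]
wrist 68.22554966792879 317.5876313033883 198.05084481879152 [[-0.38, -0.89, -0.26, 327.79], [-0.92, 0.37, 0.11, 594.8], [0.0, 0.28, -0.96, 383.64], [0.0, 0.0, 0.0, 1.0]]
{'time_s': 0.15, 'joint_pos': array([ 1.46811500e+00,  3.59232962e-01,  1.12520912e-02, -2.37162115e-04,
       -1.22409816e+00, -2.88097888e-01]), 'qd': array([-0.00051679, -0.00320106,  0.00400921,  0.00060797, -0.00113408,
       -0.0011599 ]), 'joint_efforts': array([ 8.84197852e-04, -5.83276212e+01,  2.93289793e+01,  7.00113684e+00,
        8.76850885e-03, -1.12351888e-04]), 'position': array([257.0044588 , 623.75124807, 225.82669676]), 'tool_rot': array([ 9.80964057e-01, -1.94188300e-01, -5.16471252e-05,  6.48921540e-04]), 'force': array([-0.17420493, -0.22874764, -0.72350419]), 'ft_torque': array([ 0.00057327, -0.03203858,  0.04512038]), 'gripper_width': 87.52743755453494}
```

```bash
sleep 1; ls pics
```

```text
scene0.npz
scene0.png
top0.npz
top0.png
wrist0.npz
wrist0.png
```

View pics/scene0.png

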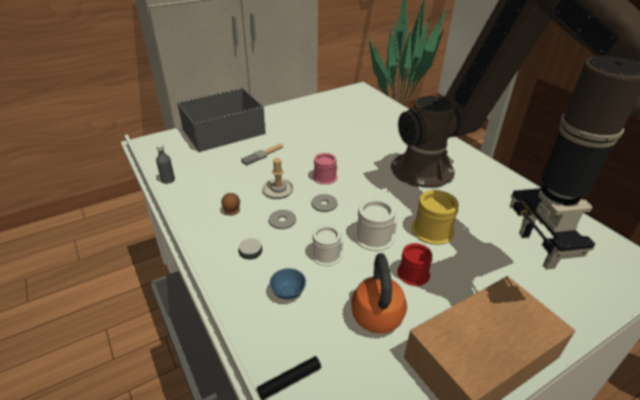

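View pics/top0.png

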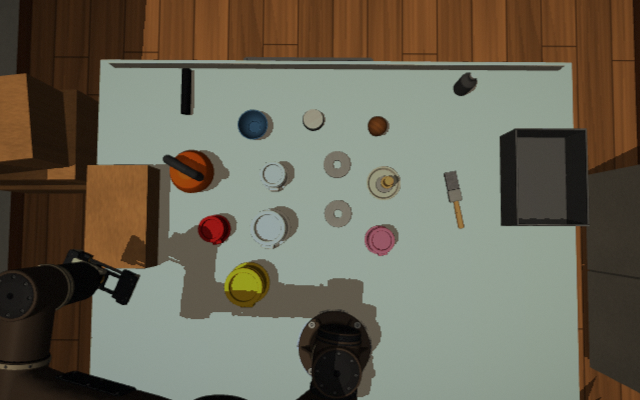

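The scene shows these caddies, with scene and top pixels:
- small white: (326,245) / (274,175)
- large white: (376,224) / (269,228)
- pink: (325,168) / (380,240)
- red: (416,264) / (213,229)
- yellow: (436,217) / (245,285)

I choose the small white one. The tamper stands in its dish at (278,178) / (383,182). A close crop will check both.

```bash
python3 - <<'E'
from h import *
def crop(f,u,v,w=33,h=25,s=12):
    i=cv2.imread(f'pics/{f}.png')[v-h:v+h,u-w:u+w]; i=cv2.resize(i,(396,300),interpolation=cv2.INTER_CUBIC)
    for k in range(0,2*w,10): cv2.putText(i,str(u-w+k),(int(k*6),10),0,.33,(0,0,255),1); cv2.line(i,(k*6,12),(k*6,18),(0,0,255),1)
    for k in range(0,2*h,10): cv2.putText(i,str(v-h+k),(0,int(k*6)+4),0,.33,(0,0,255),1);cv2.line(i,(22,k*6),(28,k*6),(0,0,255),1)
    return i
m=np.vstack([np.hstack([crop('top0',274,175),crop('top0',383,182)]),np.hstack([crop('scene0',326,245),crop('scene0',278,178)])])
cv2.imwrite('pics/m1.png',m)
E
```

```text
(no output)
```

View pics/m1.png

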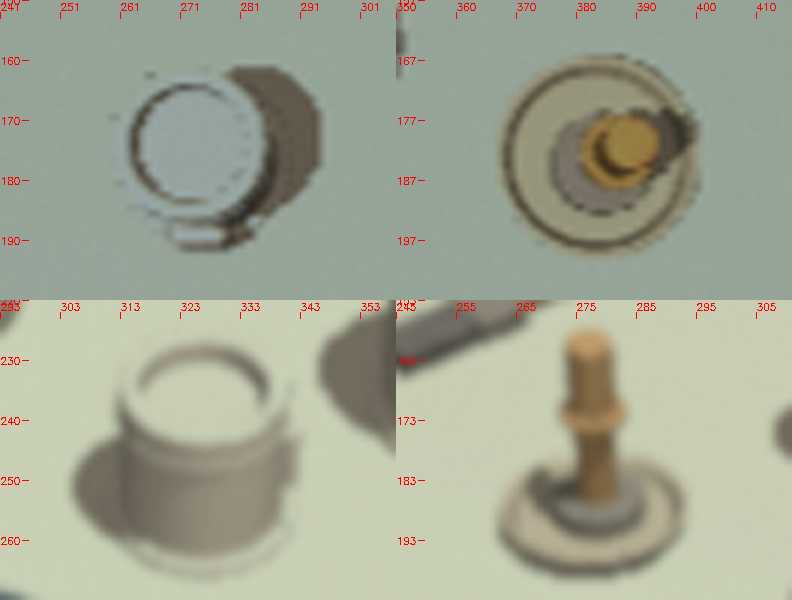

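```bash
python3 - <<'E'
from h import *
t=load('top0');s=load('scene0')
print('caddy',pt(t,272.6,173.9,84),pt(s,326.7,235.4,84))
print('tamper top',pt(t,389.5,180.7,128),pt(s,277.3,177.5,128),'foot',pt(t,380.5,184.5,20))
print('scene tamper top crop',pt(s,(589-396)/6+245,(345-300)/6+153+4,128),pt(s,(590-396)/6+245,(345-300)/6+153,128))
print('dish',pt(t,383.5,182.8,16))
for n,u,v,z in (('pa',337,165,11),('pb',338,213,11),('kb',190,171,0),('ball',377,126,30),('tin',313,120,26),('bowl',253,124,45),('bigwhite',269,228,100),('pink',380,240,84),('brush',453,195,20)): print(n,pt(t,u,v,z))
E
```

```text
caddy [553.7 199.9  84. ] [561.  206.7  84. ]
tamper top [ 530.3 -162.9  128. ] [579.6 -66.3 128. ] foot [ 528.3 -148.7   20. ]
scene tamper top crop [ 545.9 -134.3  128. ] [ 534.4 -156.1  128. ]
dish [ 534.4 -159.1   16. ]
pa [593.1  -5.5  11. ]
pb [433.8  -9.6  11. ]
kb [571.1 485.3   0. ]
ball [ 720.5 -135.9   30. ]
tin [740.  75.  26.]
bowl [721.2 270.2  45. ]
bigwhite [383.1 207.1 100. ]
pink [ 348.  -139.3   84. ]
brush [ 495.3 -386.8   20. ]
```

>>> apply_moves([
  [0,0,0,0,0,-0.933,-1],
  [0,0,0,0,0,-0.933,-1],
  [0,0,0,0,0,-0.933,-1],
  [0,0,0,0,0,-0.933,-1],
  [0.34,0.97,0,0,0,0,-1],
  [0.34,0.97,0,0,0,0,-1],
  [0.34,0.97,0,0,0,0,-1],
  [0.34,0.97,0,0,0,0,-1],
  [0.34,0.97,0,0,0,0,-1],
  [0.34,0.97,0,0,0,0,-1],
  [0.34,0.97,0,0,0,0,-1],
  [0.34,0.97,0,0,0,0,-1],
  [0.34,0.97,0,0,0,0,-1],
  [0.34,0.97,0,0,0,0,-1],
  [0.34,0.97,0,0,0,0,-1],
  [0.34,0.97,0,0,0,0,-1],
  [0.34,0.97,0,0,0,0,-1],
  [0.34,0.97,0,0,0,0,-1],
  [0.34,0.97,0,0,0,0,-1],
  [0,0,0,0,0,0,-1],
])

```text
time_s: 1.82
position: [410.4, 183.7, 226.5]
tool_rot: [1.0, -0.001, -0.0, 0.0]
force: [-0.1, -0.5, -0.8]
gripper_width: 87.7
```

>>> apply_moves([
  [0.98,-0.13,0,0,0,0,-1],
  [0.98,-0.13,0,0,0,0,-1],
  [0.98,-0.13,0,0,0,0,-1],
  [0.98,-0.13,0,0,0,0,-1],
  [0.98,-0.13,0,0,0,0,-1],
  [0,0,0,0,0,0,-1],
  [0,0,0,0,0,0,-1],
])

```text
time_s: 2.4
position: [557.9, 207.0, 225.0]
tool_rot: [1.0, -0.001, -0.001, 0.001]
force: [0.2, -0.2, -1.2]
gripper_width: 87.6
```

```bash
python3 - <<'E'
from h import *
c=shot('wrist','w1'); print(c['pose'].round(3).tolist(), state()['position'], proj(c,(557,203,84)))
E
```

```text
[[-0.001, -0.959, -0.284, 634.708], [-1.0, 0.002, -0.001, 207.051], [0.001, 0.284, -0.959, 382.778], [0.0, 0.0, 0.0, 1.0]] [557.03678135 206.87110994 225.45246431] (np.float64(321.3), np.float64(188.1))
```

View pics/w1.png

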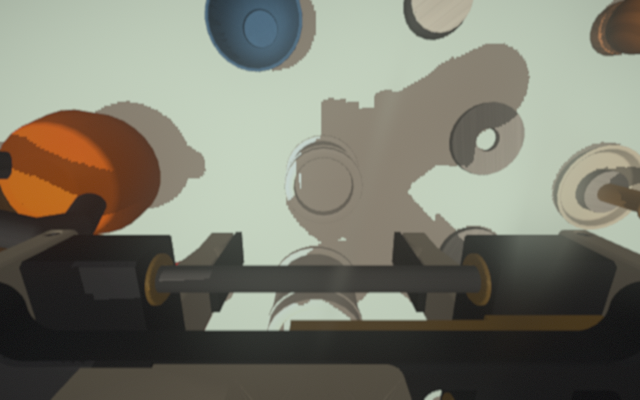

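Wrist view: the small white caddy is in shadow around (325,185), the dish and tamper are at the right (600,185), and the plates are at (487,138) and (470,240). I'll enlarge the caddy with more contrast.

```bash
python3 - <<'E'
from h import *
i=cv2.imread('pics/w1.png')[125:250,270:380]
i=cv2.resize(i,None,fx=4.8,fy=4.8,interpolation=cv2.INTER_CUBIC)
l=cv2.cvtColor(i,cv2.COLOR_BGR2LAB); l[...,0]=cv2.createCLAHE(3,(3,3)).apply(l[...,0]); i=cv2.cvtColor(l,cv2.COLOR_LAB2BGR)
for k in range(0,110,10): cv2.putText(i,str(270+k),(int(k*4.8),10),0,.35,(0,0,255),1); cv2.line(i,(int(k*4.8),12),(int(k*4.8),20),(0,0,255),1)
for k in range(0,125,10): cv2.putText(i,str(125+k),(0,int(k*4.8)+4),0,.35,(0,0,255),1); cv2.line(i,(24,int(k*4.8)),(32,int(k*4.8)),(0,0,255),1)
cv2.imwrite('pics/m2.png',i)
E
```

```text
(no output)
```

View pics/m2.png

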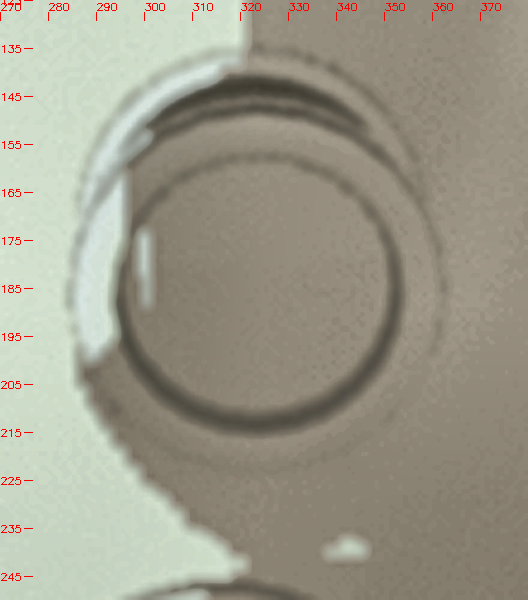

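```bash
python3 - <<'E'
from h import *
c=load('w1'); print(pt(c,324.2,186.8,84), state()['position'])
E
```

```text
[558.4 199.9  84. ] [557.03678135 206.87110994 225.45246431]
```

>>> apply_moves([
  [-0.07,1,0,0,0,0,-1],
  [-0.07,1,0,0,0,0,-1],
  [-0.07,1,0,0,0,0,-1],
  [-0.07,1,0,0,0,0,-1],
  [-0.07,1,0,0,0,0,-1],
  [-0.07,1,0,0,0,0,-1],
  [-0.07,1,0,0,0,0,-1],
  [-0.07,1,0,0,0,0,-1],
  [-0.07,1,0,0,0,0,-1],
  [-0.07,1,0,0,0,0,-1],
  [-0.07,1,0,0,0,0,-1],
  [-0.07,1,0,0,0,0,-1],
  [0,0.2,0,0,0,0,-1],
  [0,0,0,0,0,0,-1],
  [0,0,0,0,0,0,-1],
  [0,0,0,0,0,0,-1],
])

```text
time_s: 3.78
position: [531.7, -158.0, 226.8]
tool_rot: [1.0, 0.0, 0.0, -0.0]
force: [0.6, 0.2, 0.4]
gripper_width: 87.3
```

```bash
python3 - <<'E'
from h import *
c=shot('wrist','w2'); print(c['pose'].round(3).tolist(), state()['position'], proj(c,(532,-159,128)))
i=cv2.imread('pics/w2.png')[80:280,220:420]
i=cv2.resize(i,None,fx=3,fy=3,interpolation=cv2.INTER_CUBIC)
for k in range(0,200,20): 
  cv2.putText(i,str(220+k),(k*3,10),0,.35,(0,0,255),1); cv2.line(i,(k*3,12),(k*3,20),(0,0,255),1)
  cv2.putText(i,str(80+k),(0,k*3+4),0,.35,(0,0,255),1); cv2.line(i,(24,k*3),(32,k*3),(0,0,255),1)
cv2.imwrite('pics/m3.png',i)
E
```

```text
[[0.001, -0.959, -0.282, 608.13], [-1.0, -0.001, 0.0, -158.033], [-0.001, 0.282, -0.959, 384.776], [0.0, 0.0, 0.0, 1.0]] [ 531.87098082 -157.82982676  226.79668499] (np.float64(318.8), np.float64(198.8))
```

View pics/m3.png

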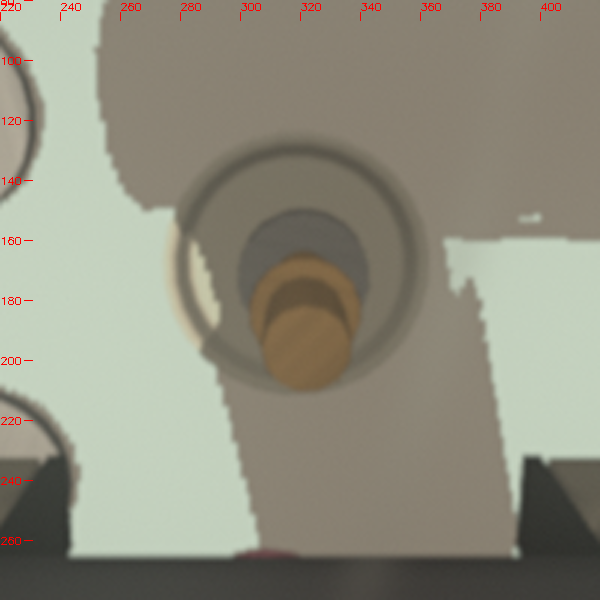

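The wrist view shows the tamper's handle top at (322.3,195.7), its foot centred near u=320.8, and the dish centred near (319,168).

```bash
python3 - <<'E'
from h import *
c=load('w2'); print('handle',pt(c,322.3,195.7,128)); 
a=pt(c,320.8,149.3,20);print('foot far edge',a,'->centre x',a[0]-28)
print('collar',[pt(c,220+e/3,180,82) for e in (249,361)])
print('dish',pt(c,220+295/3,80+262/3,16))
E
```

```text
handle [ 534.9 -162.2  128. ]
foot far edge [ 563.4 -161.8   20. ] ->centre x 535.4
collar [array([ 538.9, -142.6,   82. ]), array([ 539. , -181.8,   82. ])]
dish [ 540.3 -158.8   16. ]
```

>>> apply_moves([
  [0.02,0.03,0.9,0,0,0,-1],
  [0.02,0.03,0.9,0,0,0,-1],
  [0.02,0.03,0.9,0,0,0,-1],
  [0.02,0.03,0.9,0,0,0,-1],
  [0.02,0.03,0.9,0,0,0,-1],
  [0,0,0,0,0,0,0],
  [0,0,0,0,0,0,0],
  [0,0,0,0,0,0,0.1],
  [0,0,0,0,0,0,0.2],
  [0,0,0,0,0,0,0.3],
  [0,0,0,0,0,0,0.4],
  [0,0,0,0,0,0,0.5],
  [0,0,0,0,0,0,0.7],
  [0,0,0,0,0,0,1],
  [0,0,0,0,0,0,1],
  [0,0,0,0,0,0,1],
  [0,0,0,0,0,0,1],
])

```text
time_s: 5.25
position: [535.0, -163.4, 91.6]
tool_rot: [1.0, 0.0, -0.0, -0.0]
force: [-0.5, 0.8, 0.4]
gripper_width: 27.6
```

>>> apply_moves([
  [0,0,-0.1,0,0,0,1],
  [0,0,-0.3,0,0,0,1],
  [0,0,-0.7,0,0,0,1],
  [0,0,-1,0,0,0,1],
  [0,0,-1,0,0,0,1],
  [0,0,-0.9,0,0,0,1],
  [0,0,-0.2,0,0,0,1],
  [0,0,0,0,0,0,1],
  [0,0,0,0,0,0,1],
  [0,0,0,0,0,0,1],
])

```text
time_s: 6.08
position: [533.8, -163.3, 216.0]
tool_rot: [1.0, -0.0, -0.001, -0.0]
force: [0.0, -0.3, -3.8]
gripper_width: 27.4
```

```bash
python3 - <<'E'
from h import *
s=state();print(s['position'],s['force'],s['ft_torque'],s['gripper_width'])
c=shot('wrist','w3'); t=shot('scene','s3')
i=cv2.imread('pics/w3.png')[100:300,220:420]
j=cv2.imread('pics/s3.png')[85:225,205:345]
i=np.hstack([cv2.resize(i,(400,400),interpolation=cv2.INTER_CUBIC),cv2.resize(j,(400,400),interpolation=cv2.INTER_CUBIC)])
cv2.imwrite('pics/m4.png',i)
E
```

```text
[ 533.8236952  -163.25513696  215.99378544] [ 0.00894741 -0.2619128  -3.84033261] [-0.05743545 -0.00532094 -0.01028857] 27.41075207948776
```

View pics/m4.png

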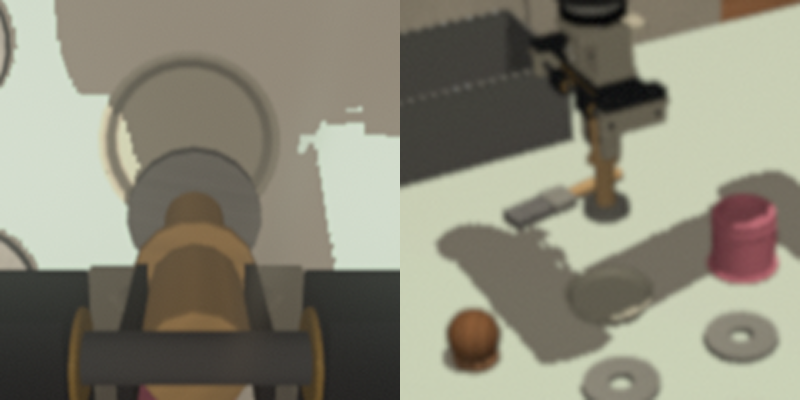

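>>> apply_moves([
  [0.06,-0.3,0,0,0,0,1],
  [0.06,-0.7,0,0,0,0,1],
  [0.06,-1,0,0,0,0,1],
  [0.06,-1,0,0,0,0,1],
  [0.06,-1,0,0,0,0,1],
  [0.06,-1,0,0,0,0,1],
  [0.06,-1,0,0,0,0,1],
  [0.06,-1,0,0,0,0,1],
  [0.06,-1,0,0,0,0,1],
  [0.06,-1,0,0,0,0,1],
  [0.06,-1,0,0,0,0,1],
  [0.06,-1,0,0,0,0,1],
  [0.06,-0.7,0,0,0,0,1],
  [0.04,-0.4,0,0,0,0,1],
  [0,0,0,0,0,0,1],
  [0,0,0,0,0,0,1],
  [0,0,0,0,0,0,1],
])

```text
time_s: 7.6
position: [559.2, 199.1, 217.0]
tool_rot: [1.0, -0.0, -0.001, 0.0]
force: [0.7, -0.6, -2.8]
gripper_width: 27.3
```

```bash
python3 - <<'E'
from h import *
s=state();print(s['position'],s['force'],s['ft_torque'],s['gripper_width'])
w=load('w3'); a=pt(w,317.25,174,144.4);print('foot far edge when lifted',a,a[0]-28, [pt(w,u,200,144.4) for u in (284,350.5)])
c=shot('wrist','w4'); t=shot('scene','s4'); T=shot('top','t4')
i=cv2.imread('pics/w4.png')[100:250,245:395]
j=cv2.imread('pics/s4.png')[190:270,285:365]
i=np.hstack([cv2.resize(i,(400,400),interpolation=cv2.INTER_CUBIC),cv2.resize(j,(400,400),interpolation=cv2.INTER_CUBIC)])
cv2.imwrite('pics/m5.png',i)
E
```

```text
[559.15371424 199.06840221 217.02519998] [ 0.68145608 -0.55305216 -2.84177379] [-0.06401608 -0.02631065 -0.01386663] 27.349223868380548
foot far edge when lifted [ 562.4 -162.9  144.4] 534.4 [array([ 540.9, -135.9,  144.4]), array([ 540.9, -189.9,  144.4])]
```

View pics/m5.png

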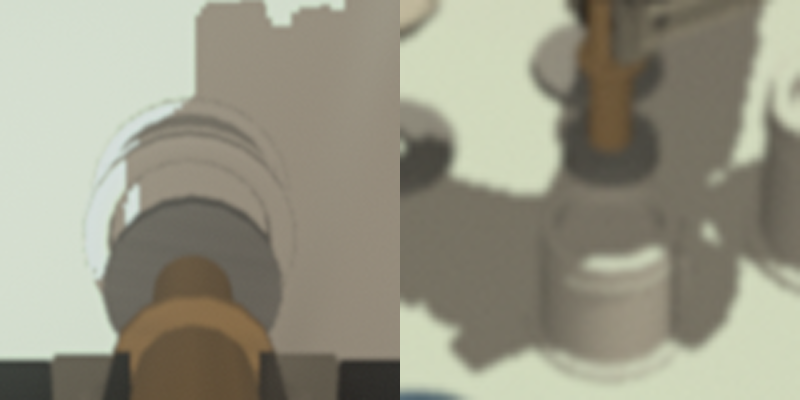

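```bash
python3 - <<'E'
from h import *
w=load('w4'); print('foot',pt(w,317.2,173.9,145.4)-[28,0,0]); print('bore',pt(w,317,160,84)-[31,0,0])
for x in (556,558,560): print(x,proj(w,(x+31,199.5,84)),proj(w,(x+41,199.5,84)),proj(w,(x+29.5,199.5,75)),proj(w,(x-28,199.5,145)))
s=load('s4')
foot=pt(s,285+611/5-80,190+145/5,145); print('scene foot', foot)
print('scene: foot edges',[pt(s,285+(e-400)/5,190+147/5,143) for e in (562,660)],'rim outer edges',[pt(s,285+(e-400)/5,190+232/5,84) for e in (541,673)])
E
```

```text
foot [560.  199.3 145.4]
bore [558.2 199.6  84. ]
556 (np.float64(317.1), np.float64(162.2)) (np.float64(317.1), np.float64(152.1)) (np.float64(317.1), np.float64(162.2)) (np.float64(317.0), np.float64(243.1))
558 (np.float64(317.1), np.float64(160.2)) (np.float64(317.1), np.float64(150.0)) (np.float64(317.1), np.float64(160.2)) (np.float64(317.0), np.float64(240.9))
560 (np.float64(317.1), np.float64(158.1)) (np.float64(317.1), np.float64(148.0)) (np.float64(317.1), np.float64(158.3)) (np.float64(317.0), np.float64(238.8))
scene foot [560.1 205.8 145. ]
scene: foot edges [array([583.4, 191.4, 143. ]), array([536.2, 219.2, 143. ])] rim outer edges [array([596.5, 190.7,  84. ]), array([531.3, 229. ,  84. ])]
```

>>> apply_moves([
  [-0.04,-0.01,0.3,0,0,0,1],
  [0,0,0.5,0,0,0,1],
  [0,0,0.4,0,0,0,1],
  [0,0,0.1,0,0,0,1],
  [0,0,0,0,0,0,1],
  [0,0,0,0,0,0,1],
  [0,0,0,0,0,0,1],
])

```text
time_s: 8.33
position: [558.9, 200.0, 179.4]
tool_rot: [1.0, -0.0, 0.001, -0.0]
force: [-0.4, -0.5, -2.4]
gripper_width: 27.2
```

```bash
python3 - <<'E'
from h import *
s=state();print(s['position'],s['force'],s['ft_torque'],s['gripper_width'])
c=shot('wrist','w5'); t=shot('scene','s5')
i=cv2.imread('pics/w5.png')[120:240,257:377]
j=cv2.imread('pics/s5.png')[200:270,292:362]
f=lambda a:cv2.resize(a,(400,400),interpolation=cv2.INTER_CUBIC)
i=np.hstack([f(i),f(j)])
l=cv2.cvtColor(i,cv2.COLOR_BGR2LAB); l[...,0]=cv2.createCLAHE(3,(2,4)).apply(l[...,0]); i=cv2.cvtColor(l,cv2.COLOR_LAB2BGR)
cv2.imwrite('pics/m6.png',i)
E
```

```text
[558.85297844 199.98661365 179.36284495] [-0.35276241 -0.51177296 -2.43034891] [-0.00212699 -0.06816793 -0.00270287] 27.222131120442093
```

View pics/m6.png

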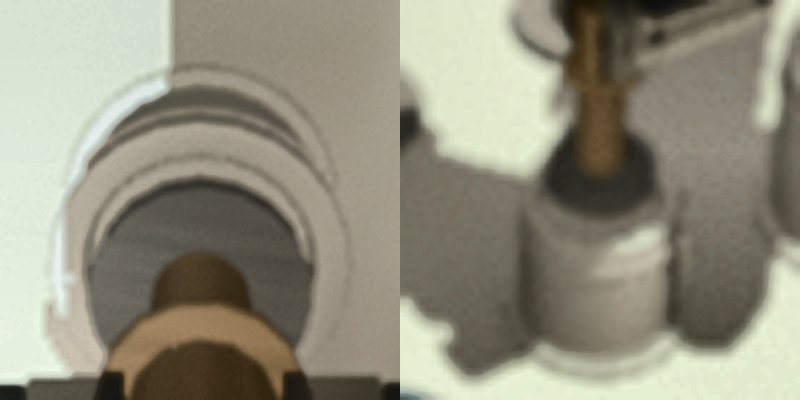

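```bash
python3 - <<'E'
from h import *
w=load('w5'); z=w['pose'][2,3]-157.6-85.6; print(z)
print('foot',pt(w,257+200/3.333,174,z+14)-[28,0,0],'bore',pt(w,257+201.5/3.333,167.1,84)-[31,0,0]); 
print('outer',pt(w,317,120+120/3.333,84)-[41,0,0])
E
```

```text
94.14520458463534
foot [559.8 200.5 108.1] bore [557.9 200.2  84. ]
outer [557.5 200.6  84. ]
```

>>> apply_moves([
  [-0.05,0,0,0,0,0,1],
  [0,0,0.07,0,0,0,1],
  [0,0,0.07,0,0,0,1],
  [0,0,0.07,0,0,0,1],
  [0,0,0.07,0,0,0,1],
  [0,0,0.07,0,0,0,1],
  [0,0,0.05,0,0,0,1],
  [0,0,0,0,0,0,1],
])

```text
time_s: 9.1
position: [556.6, 199.8, 166.0]
tool_rot: [1.0, -0.0, -0.0, 0.0]
force: [-0.9, -0.5, -2.4]
gripper_width: 27.4
```

```bash
python3 - <<'E'
from h import *
s=state();print(s['position'],s['force'],s['ft_torque'])
E
```

```text
[556.63367307 199.76491862 166.01070511] [-0.8762591  -0.49723117 -2.41788178] [-0.08259902  0.02956579  0.04092322]
```

>>> apply_moves([
  [0,0,0.05,0,0,0,1],
  [0,0,0.05,0,0,0,1],
  [0,0,0.05,0,0,0,1],
  [0,0,0.05,0,0,0,1],
])

```text
time_s: 9.43
position: [556.8, 199.9, 160.4]
tool_rot: [1.0, 0.0, 0.0, -0.0]
force: [0.1, 0.1, -2.7]
gripper_width: 27.5
```

>>> apply_moves([
  [0,0,0.05,0,0,0,1],
  [0,0,0.05,0,0,0,1],
  [0,0,0.05,0,0,0,1],
])

```text
time_s: 9.68
position: [556.8, 199.9, 155.9]
tool_rot: [1.0, -0.0, -0.0, 0.0]
force: [0.7, 0.5, -3.6]
gripper_width: 27.5
```

>>> apply_moves([
  [0,0,0.05,0,0,0,1],
  [0,0,0.05,0,0,0,1],
  [0,0,0.05,0,0,0,1],
])

```text
time_s: 9.93
position: [556.8, 199.9, 151.4]
tool_rot: [1.0, 0.0, -0.0, 0.0]
force: [0.5, 0.7, -2.9]
gripper_width: 27.3
```

>>> apply_moves([
  [0,0,0.05,0,0,0,1],
  [0,0,0.05,0,0,0,1],
  [0,0,0.05,0,0,0,1],
])

```text
time_s: 10.18
position: [556.8, 199.9, 146.9]
tool_rot: [1.0, 0.0, 0.0, 0.0]
force: [0.2, -0.2, -3.3]
gripper_width: 27.7
```

>>> apply_moves([
  [0,0,0.05,0,0,0,1],
  [0,0,0.05,0,0,0,1],
  [0,0,0.05,0,0,0,1],
])

```text
time_s: 10.43
position: [556.8, 199.9, 142.4]
tool_rot: [1.0, -0.0, 0.0, -0.0]
force: [-0.8, -0.5, -3.2]
gripper_width: 27.6
```

>>> apply_moves([
  [0,0,0.05,0,0,0,1],
  [0,0,0.05,0,0,0,1],
])

```text
time_s: 10.6
position: [556.8, 199.9, 139.4]
tool_rot: [1.0, 0.0, -0.0, 0.0]
force: [-0.8, -0.2, -2.5]
gripper_width: 27.2
```

>>> apply_moves([
  [0,0,0.05,0,0,0,1],
  [0,0,0.05,0,0,0,1],
])

```text
time_s: 10.77
position: [556.8, 199.8, 136.4]
tool_rot: [1.0, -0.0, -0.0, 0.0]
force: [0.2, -0.2, -2.5]
gripper_width: 27.5
```

>>> apply_moves([
  [0,0,0.05,0,0,0,1],
  [0,0,0.05,0,0,0,1],
])

```text
time_s: 10.93
position: [556.9, 199.9, 133.4]
tool_rot: [1.0, 0.0, 0.0, 0.0]
force: [0.5, 0.0, -3.8]
gripper_width: 27.7
```

>>> apply_moves([
  [0,0,0.05,0,0,0,1],
  [0,0,0.05,0,0,0,1],
])

```text
time_s: 11.1
position: [556.9, 199.9, 130.4]
tool_rot: [1.0, 0.0, 0.0, -0.0]
force: [-0.4, -1.0, -3.1]
gripper_width: 27.5
```

>>> apply_moves([
  [0,0,0.05,0,0,0,1],
  [0,0,0.05,0,0,0,1],
])

```text
time_s: 11.27
position: [556.8, 199.9, 127.4]
tool_rot: [1.0, 0.0, 0.0, 0.0]
force: [-0.0, 0.6, -2.9]
gripper_width: 27.5
```

>>> apply_moves([
  [0,0,0.05,0,0,0,1],
  [0,0,0.03,0,0,0,1],
])

```text
time_s: 11.43
position: [556.8, 199.8, 124.9]
tool_rot: [1.0, -0.0, -0.0, 0.0]
force: [-0.3, -0.4, -2.7]
gripper_width: 27.3
```

>>> apply_moves([
  [0,0,0.04,0,0,0,1],
  [0,0,0.04,0,0,0,1],
])

```text
time_s: 11.6
position: [556.9, 199.9, 122.7]
tool_rot: [1.0, 0.0, 0.0, -0.0]
force: [0.4, 0.1, -2.3]
gripper_width: 27.5
```

>>> apply_moves([
  [0,0,0.04,0,0,0,1],
  [0,0,0.04,0,0,0,1],
])

```text
time_s: 11.77
position: [557.0, 199.9, 120.5]
tool_rot: [1.0, 0.0, 0.0, -0.0]
force: [-0.7, 0.3, 0.2]
gripper_width: 27.6
```

>>> apply_moves([
  [0,0,0.04,0,0,0,1],
  [0,0,0.04,0,0,0,1],
])

```text
time_s: 11.93
position: [557.2, 200.0, 118.6]
tool_rot: [1.0, 0.0, 0.001, -0.0]
force: [-0.9, -0.1, 3.5]
gripper_width: 27.6
```

>>> apply_moves([
  [0,0,0.04,0,0,0,1],
  [0,0,0.04,0,0,0,1],
])

```text
time_s: 12.1
position: [557.2, 200.0, 116.0]
tool_rot: [1.0, 0.0, 0.0, -0.0]
force: [-0.1, 0.1, 3.5]
gripper_width: 27.5
```

>>> apply_moves([
  [0,0,0.03,0,0,0,1],
  [0,0,0.03,0,0,0,1],
])

```text
time_s: 12.27
position: [557.1, 200.0, 114.0]
tool_rot: [1.0, 0.0, 0.0, -0.0]
force: [-1.5, -1.2, 4.3]
gripper_width: 27.5
```

>>> apply_moves([
  [0,0,0.03,0,0,0,1],
])

```text
time_s: 12.35
position: [557.1, 200.0, 113.0]
tool_rot: [1.0, 0.0, 0.0, -0.0]
force: [-1.2, -0.4, 4.4]
gripper_width: 27.1
```

>>> apply_moves([
  [0,0,0.03,0,0,0,1],
])

```text
time_s: 12.43
position: [557.0, 200.0, 112.0]
tool_rot: [1.0, 0.0, 0.0, -0.0]
force: [-0.5, -0.2, 3.4]
gripper_width: 27.6
```

>>> apply_moves([
  [0,0,0.03,0,0,0,1],
])

```text
time_s: 12.52
position: [557.0, 200.0, 111.1]
tool_rot: [1.0, 0.0, 0.0, -0.0]
force: [-1.2, -0.7, 5.1]
gripper_width: 27.4
```

>>> apply_moves([
  [0,0,0.02,0,0,0,1],
])

```text
time_s: 12.6
position: [557.0, 200.0, 110.4]
tool_rot: [1.0, 0.0, 0.0, -0.0]
force: [-0.9, -0.5, 3.9]
gripper_width: 27.0
```

>>> apply_moves([
  [0,0,0.02,0,0,0,1],
])

```text
time_s: 12.68
position: [557.0, 200.0, 109.9]
tool_rot: [1.0, 0.0, 0.0, -0.0]
force: [-0.4, -1.3, 4.5]
gripper_width: 27.3
```

>>> apply_moves([
  [0,0,0.02,0,0,0,1],
])

```text
time_s: 12.77
position: [557.0, 200.0, 109.3]
tool_rot: [1.0, 0.0, 0.0, -0.0]
force: [-0.5, -0.1, 4.1]
gripper_width: 27.7
```

>>> apply_moves([
  [0,0,0.02,0,0,0,1],
])

```text
time_s: 12.85
position: [556.9, 200.0, 108.7]
tool_rot: [1.0, 0.0, 0.0, -0.0]
force: [0.4, -0.3, 3.2]
gripper_width: 27.8
```

>>> apply_moves([
  [0,0,0.02,0,0,0,1],
])

```text
time_s: 12.93
position: [557.0, 200.0, 108.1]
tool_rot: [1.0, 0.0, 0.0, -0.0]
force: [-0.4, -0.6, 4.1]
gripper_width: 27.4
```

>>> apply_moves([
  [0,0,0.02,0,0,0,1],
])

```text
time_s: 13.02
position: [557.1, 199.9, 107.7]
tool_rot: [1.0, 0.0, 0.0, -0.0]
force: [-1.1, -1.3, 9.7]
gripper_width: 27.5
```

>>> apply_moves([
  [0,0,0.02,0,0,0,1],
])

```text
time_s: 13.1
position: [557.3, 200.0, 107.6]
tool_rot: [1.0, 0.0, 0.001, -0.0]
force: [-1.9, -1.0, 11.1]
gripper_width: 27.6
```

>>> apply_moves([
  [0,0,0.02,0,0,0,1],
])

```text
time_s: 13.18
position: [557.5, 200.1, 107.4]
tool_rot: [1.0, 0.0, 0.001, -0.0]
force: [-2.6, -1.5, 14.4]
gripper_width: 27.9
```

>>> apply_moves([
  [0,0,0.015,0,0,0,1],
])

```text
time_s: 13.27
position: [557.6, 200.2, 107.3]
tool_rot: [1.0, 0.0, 0.001, -0.0]
force: [-1.7, 0.1, 15.9]
gripper_width: 27.7
```

>>> apply_moves([
  [0,0,0.005,0,0,0,1],
])

```text
time_s: 13.35
position: [557.6, 200.1, 107.2]
tool_rot: [1.0, 0.0, 0.001, -0.0]
force: [-3.8, -1.2, 15.5]
gripper_width: 27.6
```

>>> apply_moves([
  [0,0,0,0,0,0,1],
])

```text
time_s: 13.43
position: [557.6, 200.1, 107.3]
tool_rot: [1.0, 0.0, 0.001, -0.0]
force: [-2.6, -0.8, 14.7]
gripper_width: 27.6
```

>>> apply_moves([
  [0,0,0.015,0,0,0,1],
  [0,0,0,0,0,0,1],
])

```text
time_s: 13.6
position: [557.8, 200.2, 107.1]
tool_rot: [1.0, 0.0, 0.001, -0.0]
force: [-2.9, 0.0, 16.0]
gripper_width: 27.4
```

>>> apply_moves([
  [0,0,0,0,0,0,1],
  [0,0,0,0,0,0,1],
  [0,0,0,0,0,0,1],
  [0,0,0,0,0,0,1],
])

```text
time_s: 13.93
position: [557.8, 200.2, 107.1]
tool_rot: [1.0, 0.0, 0.001, -0.0]
force: [-3.3, -1.3, 16.1]
gripper_width: 27.7
```

>>> apply_moves([
  [0,0,0,0,0,0,1],
  [0,0,0,0,0,0,1],
  [0,0,0,0,0,0,1],
  [0,0,0,0,0,0,1],
])

```text
time_s: 14.27
position: [557.7, 200.2, 107.1]
tool_rot: [1.0, 0.0, 0.001, -0.0]
force: [-3.2, -1.1, 16.8]
gripper_width: 27.3
```

>>> apply_moves([
  [0,0,0,0,0,0,1],
  [0,0,0,0,0,0,1],
  [0,0,0,0,0,0,1],
  [0,0,0,0,0,0,1],
])

```text
time_s: 14.6
position: [557.8, 200.2, 107.1]
tool_rot: [1.0, 0.0, 0.001, -0.0]
force: [-3.3, -1.4, 15.6]
gripper_width: 27.3
```

>>> apply_moves([
  [0,0,0.015,0,0,0,1],
  [0,0,0,0,0,0,1],
  [0,0,0,0,0,0,1],
])

```text
time_s: 14.85
position: [557.9, 200.3, 107.0]
tool_rot: [1.0, 0.0, 0.001, -0.0]
force: [-3.3, -2.2, 17.0]
gripper_width: 27.7
```

>>> apply_moves([
  [0,0,0,0,0,0,1],
  [0,0,0,0,0,0,1],
  [0,0,0,0,0,0,1],
  [0,0,0,0,0,0,1],
  [0,0,0,0,0,0,1],
  [0,0,0,0,0,0,1],
  [0,0,0,0,0,0,1],
  [0,0,0,0,0,0,1],
  [0,0,0,0,0,0,1],
  [0,0,0,0,0,0,1],
])

```text
time_s: 15.68
position: [557.9, 200.3, 106.9]
tool_rot: [1.0, 0.0, 0.001, -0.0]
force: [-4.6, -1.1, 17.1]
gripper_width: 27.2
```

```bash
python3 - <<'E'
from h import *
s=state();print(s['position'],s['force'],s['ft_torque'],s['tool_rot'])
E
```

```text
[557.91928459 200.27480625 106.94186542] [-4.5595983  -1.08261982 17.07411541] [-0.52901924  1.49480074  0.03875452] [ 9.99998858e-01  4.11356113e-04  1.38195952e-03 -4.52044049e-04]
```

>>> apply_moves([
  [0,0,-0.03,0,0,0,1],
  [0,0,-0.05,0,0,0,1],
  [0,0,-0.1,0,0,0,1],
  [0,0,-0.15,0,0,0,1],
  [0,0,-0.25,0,0,0,1],
  [0,0,-0.3,0,0,0,1],
  [0,0,-0.4,0,0,0,1],
  [0,0,-0.5,0,0,0,1],
  [0,0,-0.6,0,0,0,1],
  [0,0,-0.6,0,0,0,1],
  [0,0,-0.4,0,0,0,1],
  [0,0,-0.2,0,0,0,1],
  [0,0,0,0,0,0,1],
  [0,0,0,0,0,0,1],
])

```text
time_s: 16.85
position: [556.4, 199.7, 211.9]
tool_rot: [1.0, -0.0, -0.0, -0.0]
force: [-0.1, -0.6, -2.8]
gripper_width: 27.6
```

```bash
python3 - <<'E'
from h import *
s=state();print(s['position'],s['force'],s['ft_torque'],s['tool_rot'],s['gripper_width'])
c=shot('wrist','w6'); t=shot('scene','s6')
i=cv2.imread('pics/w6.png')[110:230,257:377]
j=cv2.imread('pics/s6.png')[180:270,285:375]
f=lambda a:cv2.resize(a,(400,400),interpolation=cv2.INTER_CUBIC)
cv2.imwrite('pics/m7.png',np.hstack([f(i),f(j)]))
E
```

```text
[556.39238859 199.73362698 211.91494434] [-0.11749274 -0.63541259 -2.84269807] [-0.04443047  0.01243556  0.00087921] [ 9.99999945e-01 -9.83912967e-05 -3.15073948e-04 -3.79975024e-05] 27.58673121046324
```

View pics/m7.png

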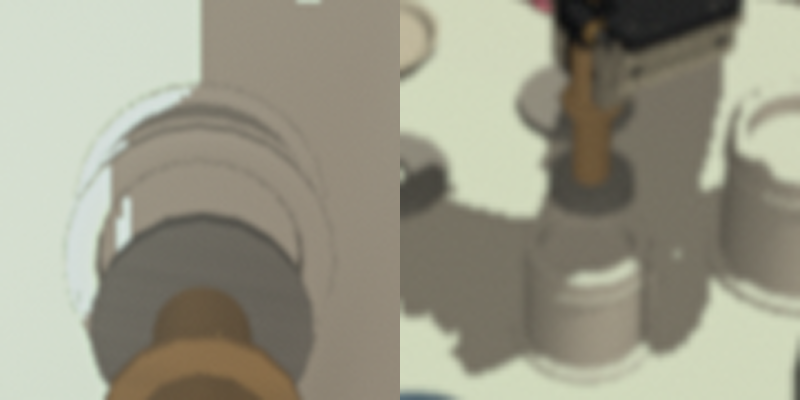

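>>> apply_moves([
  [-0.04,0.3,0,0,0,0,1],
  [-0.04,0.7,0,0,0,0,1],
  [-0.04,1,0,0,0,0,1],
  [-0.04,1,0,0,0,0,1],
  [-0.04,1,0,0,0,0,1],
  [-0.04,1,0,0,0,0,1],
  [-0.04,1,0,0,0,0,1],
  [-0.04,1,0,0,0,0,1],
  [-0.04,1,0,0,0,0,1],
  [-0.04,1,0,0,0,0,1],
  [-0.04,1,0,0,0,0,1],
  [-0.04,1,0,0,0,0,1],
  [-0.04,0.7,0,0,0,0,1],
  [-0.04,0.33,0,0,0,0,1],
  [0,0,0,0,0,0,1],
  [0,0,0,0,0,0,1],
])

```text
time_s: 18.28
position: [539.4, -161.4, 211.5]
tool_rot: [1.0, -0.001, -0.001, -0.0]
force: [-0.3, 0.3, -2.6]
gripper_width: 27.9
```

```bash
python3 - <<'E'
from h import *
s=state();print(s['position'],s['force'],s['ft_torque'])
w=load('w3');print('dish w3 from far edge',pt(w,315.2,126,16)-[57,0,0])
c=shot('wrist','w7')
i=cv2.imread('pics/w7.png')[100:260,240:400]
cv2.imwrite('pics/m8.png',cv2.resize(i,(560,560),interpolation=cv2.INTER_CUBIC))
E
```

```text
[ 539.43675985 -161.4398793   211.52432082] [-0.27549895  0.25216885 -2.62366866] [-0.01875548 -0.05107206  0.01022352]
dish w3 from far edge [ 536.  -160.3   16. ]
```

View pics/m8.png

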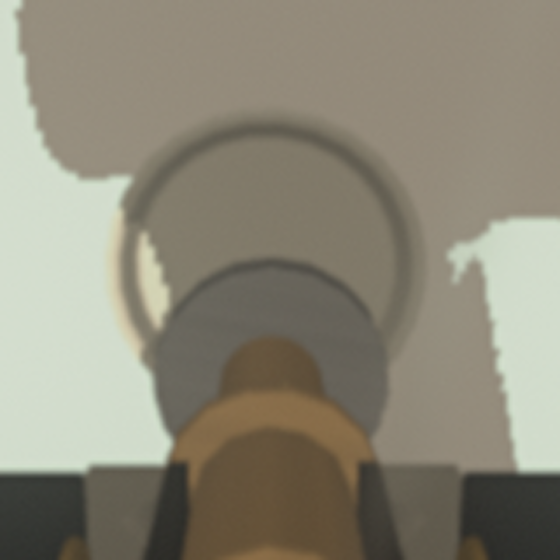

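The foot hangs at about (317,260) over the dish, which is centred near u=316. The far-edge readings put the dish's centre near (536,-160), so I correct slightly and lower.

>>> apply_moves([
  [-0.08,-0.03,0.3,0,0,0,1],
  [0,0,0.6,0,0,0,1],
  [0,0,0.8,0,0,0,1],
  [0,0,0.8,0,0,0,1],
  [0,0,0.6,0,0,0,1],
  [0,0,0.4,0,0,0,1],
  [0,0,0.2,0,0,0,1],
  [0,0,0,0,0,0,1],
  [0,0,0,0,0,0,1],
])

```text
time_s: 19.08
position: [537.9, -159.6, 101.3]
tool_rot: [1.0, 0.001, -0.0, 0.0]
force: [1.0, 0.4, -2.7]
gripper_width: 27.1
```

>>> apply_moves([
  [0,0,0.05,0,0,0,1],
  [0,0,0.05,0,0,0,1],
  [0,0,0.03,0,0,0,1],
])

```text
time_s: 19.33
position: [538.1, -160.0, 97.9]
tool_rot: [1.0, 0.0, 0.001, -0.0]
force: [0.2, 0.3, -3.9]
gripper_width: 27.5
```

>>> apply_moves([
  [0,0,0.03,0,0,0,1],
  [0,0,0,0,0,0,1],
])

```text
time_s: 19.5
position: [537.6, -160.1, 96.5]
tool_rot: [1.0, -0.0, 0.0, -0.0]
force: [-0.1, 0.1, -2.3]
gripper_width: 27.6
```

>>> apply_moves([
  [0,0,0.04,0,0,0,1],
  [0,0,0.04,0,0,0,1],
])

```text
time_s: 19.67
position: [537.8, -160.2, 94.0]
tool_rot: [1.0, -0.0, 0.0, -0.0]
force: [0.4, 0.0, -3.7]
gripper_width: 27.5
```

>>> apply_moves([
  [0,0,0.03,0,0,0,1],
  [0,0,0,0,0,0,1],
])

```text
time_s: 19.83
position: [537.5, -160.1, 92.8]
tool_rot: [1.0, -0.0, -0.0, -0.0]
force: [-0.3, -0.2, -3.5]
gripper_width: 27.4
```

>>> apply_moves([
  [0,0,0.03,0,0,0,1],
  [0,0,0,0,0,0,1],
])

```text
time_s: 20.0
position: [537.6, -160.1, 92.0]
tool_rot: [1.0, -0.0, -0.0, -0.0]
force: [0.1, 1.1, -3.3]
gripper_width: 27.3
```

>>> apply_moves([
  [0,0,0.02,0,0,0,1],
  [0,0,0,0,0,0,1],
])

```text
time_s: 20.17
position: [537.7, -160.1, 91.5]
tool_rot: [1.0, 0.0, 0.0, -0.0]
force: [-0.8, 0.2, -2.2]
gripper_width: 27.1
```

>>> apply_moves([
  [0,0,0.015,0,0,0,1],
  [0,0,0,0,0,0,1],
])

```text
time_s: 20.33
position: [537.8, -160.1, 91.4]
tool_rot: [1.0, 0.0, 0.0, 0.0]
force: [-1.6, 1.6, 0.2]
gripper_width: 27.3
```

>>> apply_moves([
  [0,0,0.015,0,0,0,1],
  [0,0,0,0,0,0,1],
])

```text
time_s: 20.5
position: [537.9, -160.1, 91.4]
tool_rot: [1.0, 0.0, 0.0, 0.0]
force: [-3.1, 1.5, 5.1]
gripper_width: 27.6
```

>>> apply_moves([
  [0,0,0.01,0,0,0,1],
  [0,0,0,0,0,0,1],
])

```text
time_s: 20.67
position: [538.0, -160.1, 91.4]
tool_rot: [1.0, 0.0, 0.0, 0.0]
force: [-3.8, 1.4, 7.5]
gripper_width: 27.1
```

>>> apply_moves([
  [0,0,-0.02,0,0,0,1],
  [0,0,0,0,0,0,1],
  [0,0,0,0,0,0,0.3],
  [0,0,0,0,0,0,0.1],
  [0,0,0,0,0,0,-0.2],
  [0,0,0,0,0,0,-0.6],
  [0,0,0,0,0,0,-1],
  [0,0,0,0,0,0,-1],
  [0,0,0,0,0,0,-1],
  [0,0,0,0,0,0,-1],
])

```text
time_s: 21.5
position: [537.6, -160.1, 90.9]
tool_rot: [1.0, -0.0, -0.0, 0.0]
force: [0.0, -0.2, -0.5]
gripper_width: 71.3
```

>>> apply_moves([
  [0,0,-0.2,0,0,0,-1],
  [0,0,-0.5,0,0,0,-1],
  [0,0,-0.8,0,0,0,-1],
  [0,0,-1,0,0,0,-1],
  [0,0,-1,0,0,0,-1],
  [0,0,-0.8,0,0,0,-1],
  [0,0,-0.2,0,0,0,-1],
  [0,0,0,0,0,0,-1],
  [0,0,0,0,0,0,-1],
  [0,0,0,0,0,0,-1],
])

```text
time_s: 22.33
position: [536.8, -160.0, 224.8]
tool_rot: [1.0, -0.0, -0.001, -0.0]
force: [-0.1, -0.4, -0.3]
gripper_width: 87.7
```

```bash
python3 - <<'E'
from h import *
s=state();print(s['time_s'],s['position'],s['force'],s['gripper_width'])
c=shot('wrist','w9'); t=shot('scene','s9')
i=cv2.imread('pics/w9.png')[80:280,220:420]
j=cv2.imread('pics/s9.png')[130:270,215:355]
f=lambda a:cv2.resize(a,(400,400),interpolation=cv2.INTER_CUBIC)
cv2.imwrite('pics/m9.png',np.hstack([f(i),f(j)]))
E
```

```text
22.3333 [ 536.83551591 -159.9863838   224.76328768] [-0.10245538 -0.38940513 -0.32820158] 87.73057538361496
```

View pics/m9.png

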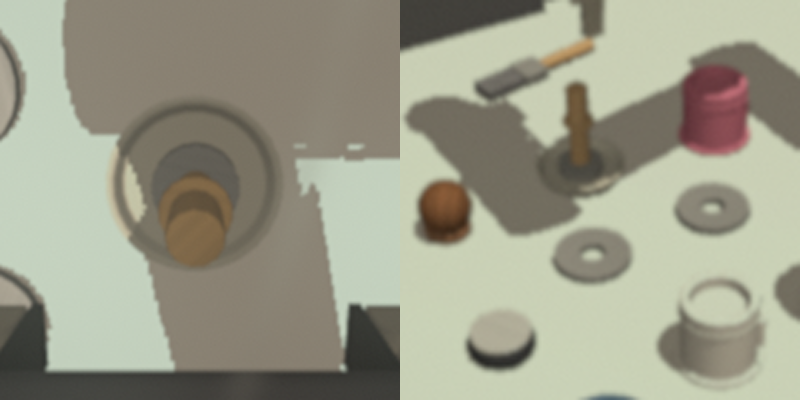

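```bash
python3 -c "
from h import *
print(hand_in())"
```

```text
the job is handed in; nothing more can be done
None
```

The job is done and handed in at about 22 s of the 64 s allowed; the hand-in reports no verdict.

- **Pressing:** I took the tamper from its dish, lowered it into the small white caddy and met the follower at about 36 mm. It slid down at 6–7 N and stopped at about 22 mm above the caddy's underside. I held it there at roughly 18–20 N (wrist reading less the hanging tamper) for about 2.4 s. The highest reading was about 20 N.
- **Putting back:** I set the tamper down in the dish with about 10 N at the same tool height (91.4 mm) at which I had gripped it. I then opened the gripper and backed off.
- **Last checks:** The final pictures show the tamper upright near the middle of the dish and the gripper clear. Nothing in view looked disturbed.
- **Not confirmed:** I did not see the follower's final height or level in a picture; both rest on the force and position readings.
- **Disagreements:** The cameras differed by 2–7 mm on the caddy and dish positions. I trusted the close wrist views. A sideways force of up to 4.6 N showed while pressing, but none while lowering into the bore.

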